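# Make up two outreach kits at the microscopy bench

## Robot

A 6-joint arm with a two-finger parallel gripper is mounted at the origin on the work surface. World frame = base frame: x ahead of the robot, y to its left, z up, the work surface at z = 0. Lengths are in m, angles in degrees, forces in N, time in s.
With the tool pointing down it reaches from about 0.3 to 0.75 m from the base axis. Payload 8.5 kg.
Tool frame: the origin (TCP) lies midway between the tips of the shut fingers; the grasp point (between the pads) lies 19 mm behind it; z points along the fingers, y is the direction in which the jaws open and shut (so a half turn about z gives the same grasp; the last joint's range is limited). The gripper opens to 85 mm and grips with 20 to 120 N. Pads are 22 mm wide; open, the fingers measure 114 mm over their backs; the gripper's body (76 mm by 85 mm) begins 54 mm behind the grasp point. The pads swing forward as they close: fully open they stand 13 mm farther back than shut.
Start: joints at [60.258, 21.807, 74.336, -0, 83.858, -12.336], TCP at [0.165, 0.525, 0.231] pointing down, gripper open.
Joint ranges: [-178.18, 178.18], [-50.72, 133.34], [12.68, 142.11], [-81.47, 261.47], [9.98, 163.14], [-165.26, 165.26]. Speed limits (degrees/s): [136.94, 136.94, 180, 180, 180, 180].

## Interface

Orientations are given as a 3x3 rotation matrix whose columns are the frame's x, y, z axes.
In Python, from rig import status, eyes, env gives the robot as it stands. The module is installed in compiled form; this text tells all that it offers.
- The arm moves only by the tool play_rows, never from a script. Its argument "targets" is text: rows parted by semicolons, each of 5 numbers parted by spaces: the shift along the tool's x, y, z in m, then the turn about the tool's z in rad, then the closure, from 0 (fully open) to 1 (shut). A call has 1 to 5 rows; each row is the pose to reach, as a shift and turn from the pose commanded when the call began, along the tool's axes at that moment; what a row does not reach only later rows make up. A row lasts 1/10 s, in which the tool goes at most 50 mm and 8.59 degrees, less where a joint would pass 70% of its speed; a pose out of reach is approached as far as the arm can. A call with a gripper value outside its range is refused whole. The fingers move at their own pace and stop on an object; "force" is the grip in N (left out, the last holds). Time passes only in rows, so rows that repeat a pose let the fingers close. It gives the time, the measured TCP pose, the force and the opening at its end, in the units of the state.
- status.observe(): the state, without advancing time (a new reading comes with each control period).
- eyes.get_image(name): name is "scene" or "top" or "wrist"; returns a dict with "pixels" (480x640x3 uint8, red, green, blue), "range_z" (480x640 float32, m along the optical axis (not along the pixel's ray), 0 where there is no reading), "mtx" (3x3 intrinsics, pixels), "world_to_cam" (4x4, takes a point from world to camera coordinates); the wrist camera has in their place "T_tool_cam" (4x4, takes a point from camera to tool coordinates, whose origin is the TCP and whose axes are the flange's). Camera axes: x right, y up, looking along -z (the intrinsics and any distortion apply to the point x, -y, -z); pixel columns grow to the right and rows downward; lengths in m; the calibration is good to about 2 mm. The wrist camera is an equidistant fisheye: a pixel r from the principal point sees the ray r / f radians off the axis. A picture is of the moment at which its call begins: read the wrist's pose just before it.
- env.close_job(): hands the job in, once; it reports no verdict.
The state is a dict: "time_s": time; "q": joint angles; "qvel": joint speeds; "joint_efforts": joint torques, N m; "position": TCP position; "tool_rot": TCP orientation; "ft_force": force on the tool from outside, world axes, zero at the start; "wrist_torque": the same for the moment, N m; "grip_width": finger opening in m.
Only numpy, scipy, OpenCV 4.12 (cv2) and the standard library are available. Lean on these libraries where they do the work, as an engineer would, in place of code of your own. Each camera call takes 0.05 s, during which the arm holds its last target.

## Task

Make up the two kits for the outreach visit. In the long three-bay tray put the smear kit: the slide box in the middle bay, lying crosswise, with the dropper bottle and the lidded specimen pot standing in the two end bays, one in each, either way round; in the short two-bay tray put the microscope kit: the steel objective lens in one bay and the small amber oil bottle in the other, either way round. Everything ends upright on its bay's floor, let go and at rest, and the open white beaker, which belongs to the bench, stays standing where it is.

Things in the scene. Friction and masses are not known exactly. Their poses are not given: they have to be found in the camera images.
- tray3: Long shallow aluminium tray with three equal bays in a row, 116 (x) by 240 (y) mm, fixed to the bench. Origin: centre of its underside; y runs along its length, x across. Floor 3 mm thick; rims and dividers 3 mm thick, their tops 12 mm above the underside. Bays are each 110 (x) by 76 (y) mm inside, centred at y = -79, 0 and +79 mm.
- tray2: Short shallow aluminium tray with two equal bays, 116 (x) by 161 (y) mm, fixed to the bench; floor, rims and dividers as on the long tray. Origin: centre of its underside; y runs along the row of bays. Bays 110 (x) by 76 (y) mm inside, centred at y = -39.5 and +39.5 mm.
- slide_box: Beige rectangular plastic slide box lying flat, 84 (x) by 34 (y) by 40 (z) mm, with a white paper label on top and a thin dark seam round it. Origin: centre of its underside; z up. Longer than a bay is wide (76), so it must lie with its x along the tray's x. About 0.09 kg.
- dropper: White dropper bottle, the tallest of the stock: round, straight sides 36 mm in diameter from the foot up to 66 mm, then a shoulder and a slim grey nozzle to 105 mm. Origin: centre of its underside; z up. About 0.07 kg.
- pot: Wide white specimen pot with a screw lid: 50 mm in diameter at the foot, widening to 56 mm at 40 mm; the lid is 56 mm in diameter, from 40 to 58 mm (top). Origin: centre of its underside; z up. About 0.06 kg.
- objective: Bright steel microscope objective lens with a dark grip band near its foot, standing nose up: round, straight sides 28 mm in diameter up to 38 mm, then tapering to a 12 mm nose, 55 mm high in all. Origin: centre of its underside; z up. About 0.12 kg.
- oil: Small amber glass bottle of immersion oil: round, straight sides 30 mm in diameter up to 40 mm, then a shoulder and a black cap 22 mm in diameter from 46 to 64 mm (top). Origin: centre of its underside; z up. About 0.05 kg.
- beaker: Open white plastic beaker without a lid, empty, mouth 56 mm in diameter, 65 mm high, among the stock. Not part of either kit: leave it standing where it is. Origin: centre of its underside; z up.
There are look-alikes about, which are no part of the job. What is shaped like the slide_box but turquoise is not meant. Leave any turquoise look-alike of the pot alone.

How it is judged:
By the outcome, as a careful person would: the job done as asked, in the order asked, and still so for the second after the job is handed in, with the robot touching nothing.
It also fails if it takes over 128 s, if anything falls off the work surface, if the arm or the gripper's body presses on something with over 40 N, if the wrist force passes 120 N, or if a joint passes its speed limit or range.

## Working session

There is one attempt and no reset: what is moved stays moved. The work goes in short steps, Python scripts to look and compute and a tool call to move; the robot and the scene stay as the last step left them, time stands still between calls to the robot, and variables do not carry over. Pictures are saved under pics/ and viewed, and the job is handed in when it is done.

Besides the shell and the picture viewer there is one more tool, called after ">>>" as name(argument=value, ...) on one line, values as JSON. play_rows: Moves the arm, as the interface text tells. Its arguments: {"type":"object","properties":{"targets":{"type":"string"},"force":{"type":"number"}},"required":["targets"]}

```bash
mkdir -p pics
python3 - <<'E'
from rig import status, eyes
import cv2, numpy as np, pickle
s=status.observe(); print({k:np.round(v,3).tolist() for k,v in s.items()})
d={}
for n in ["scene","top","wrist"]:
    im=eyes.get_image(n); d[n]=im
    cv2.imwrite(f"pics/a_{n}.png",im["pixels"][...,::-1])
    print(n,[ (k,np.round(v,4).tolist()) for k,v in im.items() if k not in("pixels","range_z")])
d['s']=s
pickle.dump(d,open("a.pkl","wb"))
E
```

```text
{'time_s': 0.0, 'q': [60.258, 21.84, 74.385, 0.002, 83.858, -12.339], 'qvel': [-0.057, 0.041, 0.051, -0.059, -0.07, -0.063], 'joint_efforts': [0.001, -44.847, -23.128, -0.0, 0.005, 0.0], 'position': [0.164, 0.525, 0.231], 'tool_rot': [[-0.954, 0.299, -0.001], [0.299, 0.954, -0.001], [0.0, -0.001, -1.0]], 'ft_force': [-0.541, -0.329, 1.136], 'wrist_torque': [-0.026, 0.038, 0.006], 'grip_width': 0.085}
scene [('mtx', [[603.3238, 0.0, 313.3], [0.0, 603.3238, 235.7432], [0.0, 0.0, 1.0]]), ('world_to_cam', [[0.1035, 0.9945, -0.0143, -0.073], [-0.5922, 0.0731, 0.8025, 0.2552], [0.7991, -0.0746, 0.5965, -1.4952], [0.0, 0.0, 0.0, 1.0]])]
top [('mtx', [[445.5351, 0.0, 318.5164], [0.0, 445.5351, 238.3015], [0.0, 0.0, 1.0]]), ('world_to_cam', [[0.1741, -0.9847, 0.0037, -0.0732], [0.9632, 0.1711, 0.2072, -0.4937], [-0.2047, -0.0325, 0.9783, -0.8263], [0.0, 0.0, 0.0, 1.0]])]
wrist [('mtx', [[371.6483, 0.0, 319.3005], [0.0, 371.6483, 238.6031], [0.0, 0.0, 1.0]]), ('T_tool_cam', [[-0.0012, 0.9536, 0.3011, 0.0774], [1.0, 0.0006, 0.002, -0.0002], [0.0017, 0.3011, -0.9536, -0.1431], [0.0, 0.0, 0.0, 1.0]])]
```

View pics/a_scene.png

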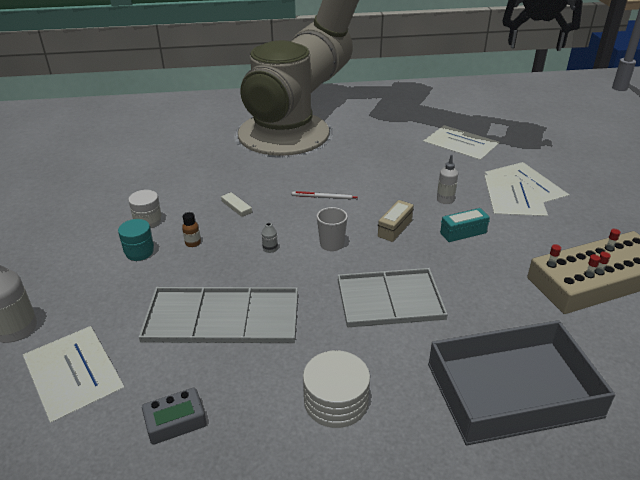

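View pics/a_top.png

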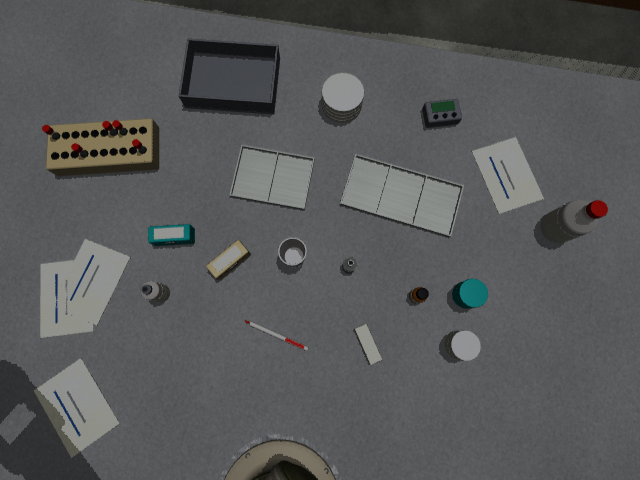

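View pics/a_wrist.png

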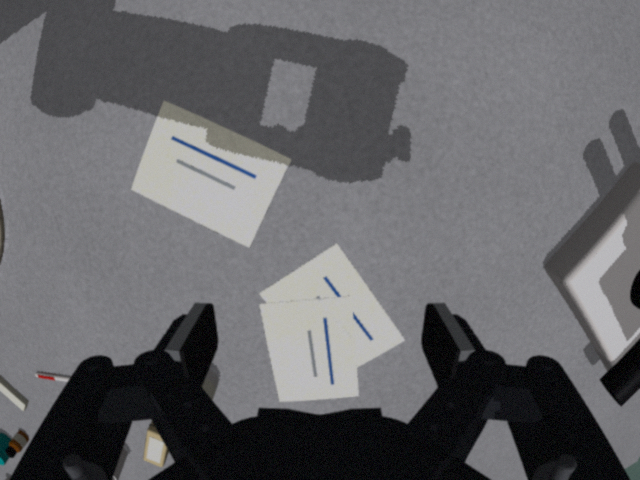

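The top view shows the pot (white) at (465,346), turquoise pot (470,293), oil (420,295), objective (349,265), beaker (291,252), slide box (228,260, beige), turquoise box (171,234), dropper (152,291), tray2 around (272,177) and tray3 around (402,195). Next I'll measure them.

```bash
cat > h.py <<'E'
import numpy as np, cv2
def cloud(im):
    K=im["mtx"];r=im["range_z"];v,u=np.mgrid[0:480,0:640]
    pc=np.stack([(u-K[0,2])/K[0,0]*r,-(v-K[1,2])/K[1,1]*r,-r],-1)
    T=np.linalg.inv(im["world_to_cam"]); return pc@T[:3,:3].T+T[:3,3]
def ray(im,uv,z):
    K=im["mtx"];T=np.linalg.inv(im["world_to_cam"]);uv=np.atleast_2d(uv).astype(float)
    d=np.stack([(uv[:,0]-K[0,2])/K[0,0],-(uv[:,1]-K[1,2])/K[1,1],-np.ones(len(uv))],-1)@T[:3,:3].T
    o=T[:3,3]; return o+d*((z-o[2])/d[:,2])[:,None]
E
python3 - <<'E'
import pickle;from h import *
d=pickle.load(open("a.pkl","rb"))
C={n:cloud(d[n]) for n in("top","scene")}
for n in C:
    P=C[n];m=(d[n]["range_z"]>0)&(P[...,2]>0.018)&(P[...,2]<.2)&(P[...,0]>.2)
    k,l,st,c=cv2.connectedComponentsWithStats(m.astype(np.uint8),connectivity=4)
    print(n, "bench z",np.round(np.median(P[300:330,300:340,2]),4))
    for i in range(1,k):
        if st[i,4]<60: continue
        q=P[l==i]; zt=np.percentile(q[:,2],98)
        t=q[q[:,2]>zt-.006]
        (cx,cy),(w,h),a=cv2.minAreaRect(q[:,:2].astype(np.float32)*1000)
        print(st[i].tolist(),"ztop %.3f"%zt,"topmean",np.round(t.mean(0)[:2],3),"rect",np.round([cx,cy,w,h,a],1))
# trays by rim mask in top
im=d["top"]
P=C["top"]
m=(P[...,2]>0.007)&(P[...,2]<.018)&(P[...,0]>.4)
k,l,st,c=cv2.connectedComponentsWithStats(m.astype(np.uint8))
for i in range(1,k):
    if st[i,4]>150:
        q=P[l==i];print("low",st[i].tolist(),np.round(cv2.minAreaRect(q[:,:2].astype(np.float32)*1000)[0],1),cv2.minAreaRect(q[:,:2].astype(np.float32)*1000)[1:])
# corners by bright mask
g=im["pixels"].min(2)
m=(g>130).astype(np.uint8)
m=cv2.morphologyEx(m,cv2.MORPH_CLOSE,np.ones((5,5)))
cs,_=cv2.findContours(m,cv2.RETR_EXTERNAL,cv2.CHAIN_APPROX_NONE)
for c in cs:
    if cv2.contourArea(c)>2500:
        b=cv2.boxPoints(cv2.minAreaRect(c)); 
        w=ray(im,c[:,0],.012)[:,:2]*1000
        r=cv2.minAreaRect(w.astype(np.float32));print("tray?",b.round().tolist(),np.round(r[0],1),np.round(r[1],1),round(r[2],2))
E
```

```text
top bench z -0.001
[179, 39, 100, 72, 2297] ztop 0.051 topmean [0.829 0.271] rect [829.4 269.  143.3 200.8   5.6]
[322, 73, 42, 47, 1584] ztop 0.057 topmean [0.818 0.019] rect [818.7  19.1  90.6  87.    9.2]
[424, 99, 38, 26, 798] ztop 0.033 topmean [ 0.829 -0.201] rect [ 829.1 -200.1   51.7   75.4   16.2]
[42, 119, 115, 55, 5362] ztop 0.081 topmean [0.626 0.491] rect [619.8 498.3 101.6 221.2  14.1]
[544, 200, 64, 42, 1846] ztop 0.150 topmean [ 0.619 -0.469] rect [ 616.1 -464.9   68.1   60.1   31.1]
[148, 224, 45, 21, 811] ztop 0.042 topmean [0.46  0.312] rect [459.2 311.8  36.6  85.   13.7]
[278, 238, 29, 29, 361] ztop 0.066 topmean [0.463 0.06 ] rect [462.   59.6  53.3  54.2  10.6]
[206, 240, 44, 40, 807] ztop 0.042 topmean [0.43  0.186] rect [428.8 185.9  36.1  84.5  50.3]
[343, 258, 14, 15, 169] ztop 0.056 topmean [ 0.461 -0.055] rect [460.7 -55.1  26.6  25.9  10.9]
[453, 279, 35, 30, 815] ztop 0.060 topmean [ 0.444 -0.295] rect [ 444.5 -295.5   53.8   55.     8.6]
[140, 281, 27, 21, 433] ztop 0.096 topmean [0.342 0.31 ] rect [341.6 310.3  35.4  35.8  11.4]
[410, 287, 19, 16, 226
[... 1704 characters left out ...]
3.7 136.8] ((162.10787963867188, 118.09065246582031), 89.65364074707031)
low [340, 154, 124, 83, 769] [ 632.2 -141.3] ((240.18145751953125, 118.40253448486328), 82.7075424194336)
tray? [[36.0, 385.0], [80.0, 358.0], [121.0, 426.0], [76.0, 453.0]] [106.5 411. ] [146.5  94.1] 45.83
tray? [[13.0, 324.0], [60.0, 224.0], [129.0, 257.0], [83.0, 356.0]] [332.1 461. ] [187.4 177.7] 17.37
tray? [[340.0, 203.0], [355.0, 153.0], [465.0, 186.0], [450.0, 235.0]] [ 632.6 -141.1] [238.1 114.4] 82.78
tray? [[230.0, 194.0], [239.0, 144.0], [313.0, 158.0], [304.0, 208.0]] [623.4 136.4] [159.1 111.5] 89.5
tray? [[472.0, 151.0], [515.0, 133.0], [543.0, 198.0], [500.0, 217.0]] [ 714.6 -355.9] [146.2 102.3] 28.65
```

Run:
```python
import cv2,numpy as np
i=cv2.imread("pics/a_scene.png");t=cv2.imread("pics/a_top.png")
a=cv2.resize(i[180:270,110:370],(780,270),interpolation=cv2.INTER_CUBIC)
b=cv2.resize(i[150:250,360:500],(378,270),interpolation=cv2.INTER_CUBIC)
c=cv2.resize(t[215:310,130:280],(402,270),interpolation=cv2.INTER_CUBIC)
cv2.imwrite("pics/crop1.png",np.vstack([a,np.hstack([b,c])]))
```

```text
(no output)
```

View pics/crop1.png

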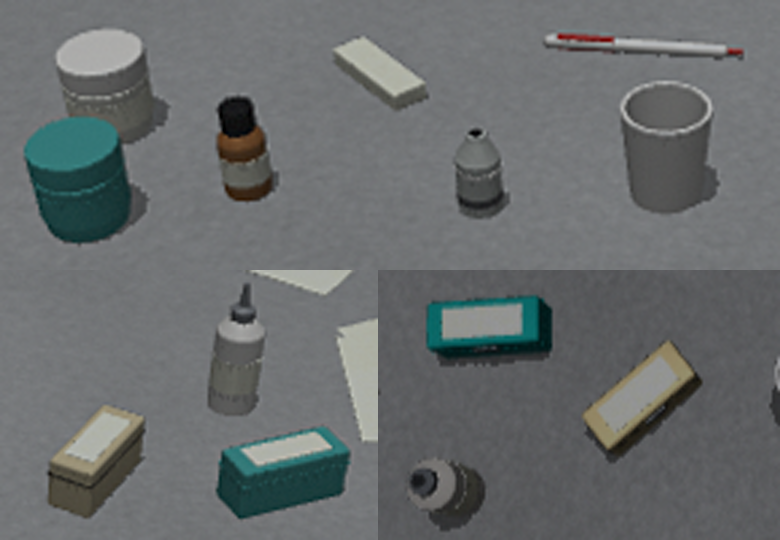

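The crop confirms the choices. For the pot it's white (143,205 in scene), not the turquoise one (137,240). For the slide box it's beige (395,220), not the turquoise one (465,224). The open-topped item (332,228) is the beaker, which stays. The amber bottle with a black cap is the oil and the steel cone is the objective. I'll start with the slide box.

```bash
cat > to.py <<'E'
import sys,numpy as np
from rig import status
s=status.observe();R=np.array(s["tool_rot"]);p=np.array(s["position"])
x,y,z,j=map(float,sys.argv[1:5])
d=R.T@(np.array([x,y,z])-p)
cur=np.degrees(np.arctan2(R[1,1],R[0,1]))
t=(cur-j+90)%180-90
print("shift",d.round(4),"turn deg",round(t,1),"rad",round(np.radians(t),3),"or",round(np.radians(t-180*np.sign(t)),3),"q6",round(s["q"][5],1),"q1",round(s["q"][0],1),"t",s["time_s"],"w",round(s["grip_width"],4),"p",p.round(4))
E
python3 to.py .431 .186 .13 50.3
```

```text
shift [-0.3557 -0.2433  0.101 ] turn deg 22.3 rad 0.389 or -2.753 q6 -12.3 q1 60.3 t 0.15 w 0.0851 p [0.1644 0.5246 0.2309]
```

>>> play_rows(targets="-0.356 -0.243 0.1 0.389 0;-0.356 -0.243 0.1 0.389 0;-0.356 -0.243 0.1 0.389 0;-0.356 -0.243 0.1 0.389 0;-0.356 -0.243 0.1 0.389 0", force=40)

```text
time_s: 0.65
position: [0.3161, 0.332, 0.1744]
tool_rot: [[-0.77, 0.638, 0.0], [0.638, 0.77, 0.0], [-0.0, 0.0, -1.0]]
ft_force: [1.0, 0.3, 0.7]
grip_width: 0.0854
```

```bash
python3 to.py .431 .186 .13 50.3
```

```text
shift [-0.1816 -0.039   0.0444] turn deg 0.0 rad 0.0 or -3.141 q6 -18.8 q1 31.6 t 0.65 w 0.0854 p [0.3161 0.332  0.1744]
```

>>> play_rows(targets="-0.182 -0.039 0.044 0 0;-0.182 -0.039 0.044 0 0;-0.182 -0.039 0.044 0 0;-0.182 -0.039 0.044 0 0;-0.182 -0.039 0.044 0 0")

```text
time_s: 1.15
position: [0.4327, 0.1841, 0.1296]
tool_rot: [[-0.766, 0.643, -0.001], [0.643, 0.766, -0.001], [0.0, -0.001, -1.0]]
ft_force: [-0.5, 1.1, 0.1]
grip_width: 0.0855
```

```bash
python3 to.py .431 .186 .016 50.3
python3 - <<'E'
from rig import eyes
import cv2
cv2.imwrite("pics/b_wrist.png",eyes.get_image("wrist")["pixels"][...,::-1])
E
```

```text
shift [0.0025 0.0005 0.1136] turn deg -0.3 rad -0.005 or 3.137 q6 -41.4 q1 8.6 t 1.15 w 0.0855 p [0.4327 0.1841 0.1296]
```

View pics/b_wrist.png

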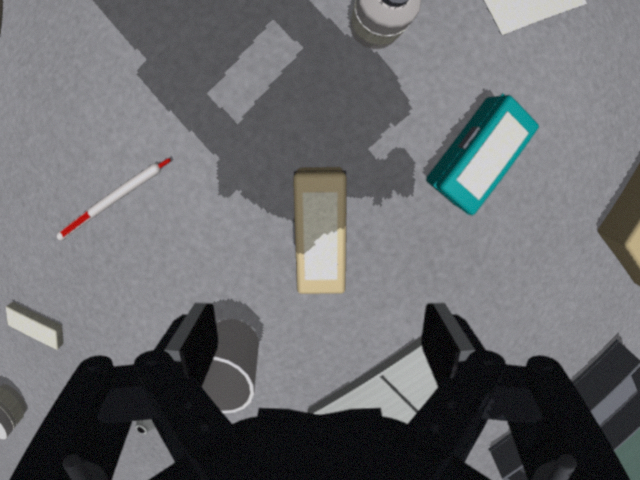

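The beige box (320,232) is aligned with the jaws and centred between them. I'll descend and grip.

>>> play_rows(targets="0.002 0 0.045 0 0;0.002 0 0.085 0 0;0.002 0 0.114 0 0;0.002 0 0.114 0 0.3;0.002 0 0.114 0 1", force=40)

```text
time_s: 1.7
position: [0.4289, 0.1894, 0.0176]
tool_rot: [[-0.77, 0.638, 0.0], [0.638, 0.77, 0.0], [0.0, 0.0, -1.0]]
ft_force: [-0.9, -0.2, -0.0]
grip_width: 0.0593
```

>>> play_rows(targets="0 0 0 0 1;0 0 0 0 1;0 0 0 0 1;0 0 0 0 1;0 0 0 0 1")

```text
time_s: 2.2
position: [0.4297, 0.1891, 0.0185]
tool_rot: [[-0.77, 0.639, 0.003], [0.639, 0.77, 0.001], [-0.002, 0.003, -1.0]]
ft_force: [-1.4, 2.1, 5.7]
grip_width: 0.0331
```

>>> play_rows(targets="0 0 -0.03 0 1;0 0 -0.07 0 1;0 0 -0.12 0 1;0 0 -0.13 0 1;0 0 -0.13 0 1")

```text
time_s: 2.7
position: [0.4296, 0.1889, 0.1491]
tool_rot: [[-0.77, 0.639, 0.005], [0.639, 0.77, 0.001], [-0.004, 0.004, -1.0]]
ft_force: [-0.3, -0.6, -1.5]
grip_width: 0.0333
```

```bash
python3 to.py .634 -.141 .10 82.7
```

```text
shift [-0.3677 -0.1235  0.0499] turn deg -32.4 rad -0.565 or 2.576 q6 -41.1 q1 9.2 t 2.7 w 0.0333 p [0.4296 0.1889 0.1491]
```

>>> play_rows(targets="-0.03 -0.01 0 -0.05 1;-0.08 -0.026 0 -0.2 1;-0.125 -0.042 0 -0.35 1;-0.17 -0.057 0 -0.5 1;-0.21 -0.07 0 -0.565 1")

```text
time_s: 3.2
position: [0.5454, -0.0004, 0.1452]
tool_rot: [[-0.993, 0.122, -0.003], [0.122, 0.993, 0.001], [0.003, 0.0, -1.0]]
ft_force: [0.6, 1.0, -0.7]
grip_width: 0.0333
```

```bash
python3 to.py .634 -.141 .10 82.7
```

```text
shift [-0.1052 -0.1288  0.0448] turn deg 0.3 rad 0.005 or -3.137 q6 -95.5 q1 -12.5 t 3.2 w 0.0333 p [ 5.454e-01 -4.000e-04  1.452e-01]
```

>>> play_rows(targets="-0.026 -0.032 0.01 0 1;-0.055 -0.067 0.022 0 1;-0.08 -0.1 0.034 0 1;-0.1 -0.122 0.045 0 1;-0.105 -0.129 0.045 0 1")

```text
time_s: 3.7
position: [0.6329, -0.1424, 0.0977]
tool_rot: [[-0.992, 0.13, -0.005], [0.13, 0.992, 0.002], [0.005, 0.001, -1.0]]
ft_force: [-0.7, 1.2, -1.1]
grip_width: 0.0337
```

>>> play_rows(targets="0 0 0 0 1;0 0 0 0 1")

```text
time_s: 3.9
position: [0.6327, -0.1392, 0.1015]
tool_rot: [[-0.992, 0.127, -0.001], [0.127, 0.992, 0.001], [0.001, 0.001, -1.0]]
ft_force: [-0.4, 0.2, -1.1]
grip_width: 0.033
```

```bash
python3 to.py .634 -.141 .0225 82.7
python3 - <<'E'
from rig import eyes
import cv2
cv2.imwrite("pics/c_wrist.png",eyes.get_image("wrist")["pixels"][...,::-1])
E
```

```text
shift [-0.0017 -0.0017  0.079 ] turn deg 0.0 rad 0.0 or -3.141 q6 -105.6 q1 -22.9 t 3.9 w 0.033 p [ 0.6327 -0.1392  0.1015]
```

View pics/c_wrist.png

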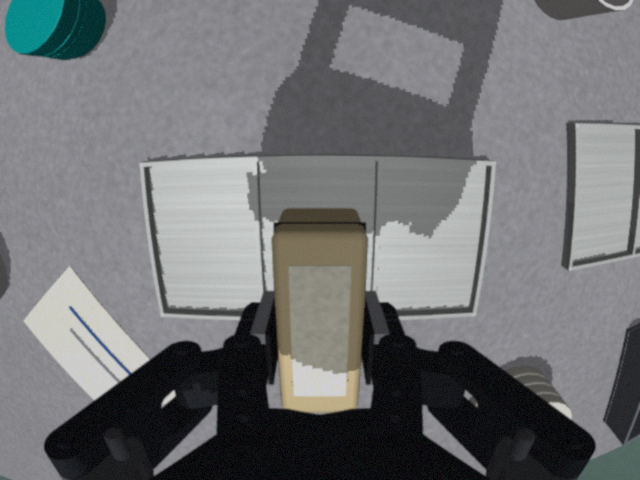

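The box is held squarely between the two dividers (u 262 and 376). I'll lower it.

>>> play_rows(targets="-0.002 -0.001 0.035 0 1;-0.002 -0.001 0.058 0 1;-0.002 -0.001 0.07 0 1;-0.002 -0.001 0.076 0 1;-0.002 -0.001 0.078 0 1")

```text
time_s: 4.45
position: [0.6353, -0.1411, 0.0243]
tool_rot: [[-0.992, 0.127, 0.001], [0.127, 0.992, -0.0], [-0.001, -0.0, -1.0]]
ft_force: [0.5, 0.8, -0.4]
grip_width: 0.0332
```

>>> play_rows(targets="0 0 0 0 1;0 0 0 0 1")

```text
time_s: 4.65
position: [0.6356, -0.1416, 0.0249]
tool_rot: [[-0.992, 0.127, 0.002], [0.127, 0.992, -0.001], [-0.002, -0.0, -1.0]]
ft_force: [0.5, 0.3, -1.1]
grip_width: 0.0338
```

>>> play_rows(targets="0 0 0.001 0 1;0 0 0.002 0 1;0 0 0.002 0 1")

```text
time_s: 4.95
position: [0.6351, -0.1415, 0.0218]
tool_rot: [[-0.992, 0.127, -0.0], [0.127, 0.992, 0.0], [0.0, 0.0, -1.0]]
ft_force: [0.2, -0.1, -1.1]
grip_width: 0.0332
```

>>> play_rows(targets="0 0 0.001 0 1;0 0 0.001 0 1")

```text
time_s: 5.15
position: [0.6352, -0.1415, 0.0216]
tool_rot: [[-0.992, 0.127, 0.0], [0.127, 0.992, -0.0], [-0.0, -0.0, -1.0]]
ft_force: [-2.9, 0.2, 4.5]
grip_width: 0.0331
```

Contact is about 5 N. I'll release.

>>> play_rows(targets="0 0 0 0 0.3;0 0 0 0 0.3;0 0 0 0 0.3;0 0 0 0 0.2;0 0 -0.03 0 0.2")

```text
time_s: 5.65
position: [0.6332, -0.1408, 0.0475]
tool_rot: [[-0.992, 0.128, -0.007], [0.128, 0.992, 0.003], [0.007, 0.002, -1.0]]
ft_force: [0.4, 0.3, 0.3]
grip_width: 0.0682
```

>>> play_rows(targets="0 0 -0.05 0 0;0 0 -0.1 0 0;0 0 -0.15 0 0;0 0 -0.15 0 0")

```text
time_s: 6.05
position: [0.6373, -0.1423, 0.2087]
tool_rot: [[-0.992, 0.127, 0.013], [0.127, 0.992, -0.005], [-0.013, -0.004, -1.0]]
ft_force: [0.0, 0.1, 0.3]
grip_width: 0.0853
```

```bash
python3 to.py .343 .310 .20 50
```

```text
shift [0.3496 0.4112 0.0025] turn deg 32.7 rad 0.57 or -2.571 q6 -105.6 q1 -23.0 t 6.05 w 0.0853 p [ 0.6373 -0.1423  0.2087]
```

>>> play_rows(targets="0.35 0.411 0 0.92 0;0.35 0.411 0 0.92 0;0.35 0.411 0 0.92 0;0.35 0.411 0 0.92 0;0.35 0.411 0 0.92 0")

```text
time_s: 6.55
position: [0.4977, 0.0685, 0.2004]
tool_rot: [[-0.637, 0.771, -0.0], [0.771, 0.637, 0.0], [0.0, -0.0, -1.0]]
ft_force: [1.0, 0.8, -0.5]
grip_width: 0.0855
```

```bash
python3 to.py .343 .310 .20 30
```

```text
shift [0.2848 0.0344 0.0005] turn deg 9.5 rad 0.167 or -2.975 q6 -45.2 q1 -5.7 t 6.55 w 0.0855 p [0.4977 0.0685 0.2004]
```

>>> play_rows(targets="0.285 0.034 0 0.167 0;0.285 0.034 0 0.167 0;0.285 0.034 0 0.167 0;0.285 0.034 0 0.167 0;0.285 0.034 0 0.167 0")

```text
time_s: 7.05
position: [0.3629, 0.2753, 0.2006]
tool_rot: [[-0.505, 0.863, 0.0], [0.863, 0.505, 0.0], [0.0, 0.0, -1.0]]
ft_force: [1.0, 0.6, 0.3]
grip_width: 0.0851
```

```bash
python3 to.py .343 .310 .20 30
```

```text
shift [0.04   0.0003 0.0006] turn deg 0.3 rad 0.006 or -3.136 q6 -8.1 q1 22.2 t 7.05 w 0.0851 p [0.3629 0.2753 0.2006]
```

>>> play_rows(targets="0.036 0 0 0 0;0.036 0 0 0 0;0.036 0 0 0 0")

```text
time_s: 7.35
position: [0.3458, 0.3053, 0.2005]
tool_rot: [[-0.507, 0.862, -0.0], [0.862, 0.507, -0.0], [-0.0, -0.0, -1.0]]
ft_force: [0.9, 0.2, 0.3]
grip_width: 0.0856
```

```bash
python3 to.py .343 .310 .037 30;python3 - <<'E'
from rig import eyes
import cv2
cv2.imwrite("pics/d_wrist.png",eyes.get_image("wrist")["pixels"][...,::-1])
E
```

```text
shift [ 0.0055 -0.      0.1635] turn deg 0.5 rad 0.008 or -3.134 q6 -3.7 q1 26.7 t 7.35 w 0.0856 p [0.3458 0.3053 0.2005]
```

View pics/d_wrist.png

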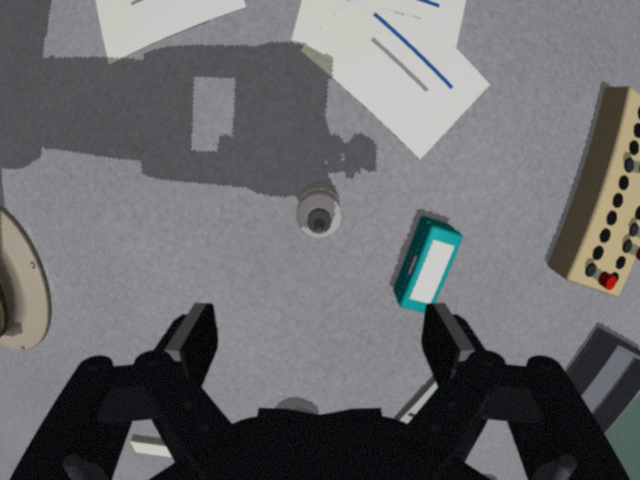

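>>> play_rows(targets="0.0055 0 0.045 0 0;0.0055 0 0.09 0 0;0.0055 0 0.13 0 0;0.0055 0 0.155 0 0;0.0055 0 0.163 0 0")

```text
time_s: 7.9
position: [0.3432, 0.3082, 0.0357]
tool_rot: [[-0.503, 0.864, -0.004], [0.864, 0.503, -0.002], [0.0, -0.004, -1.0]]
ft_force: [0.5, 0.6, 1.0]
grip_width: 0.0853
```

>>> play_rows(targets="0 0 0 0 0.5;0 0 0 0 1;0 0 0 0 1;0 0 0 0 1;0 0 0 0 1", force=40)

```text
time_s: 8.4
position: [0.344, 0.31, 0.0391]
tool_rot: [[-0.505, 0.863, 0.002], [0.863, 0.505, 0.001], [-0.0, 0.002, -1.0]]
ft_force: [-1.3, -2.2, 7.6]
grip_width: 0.035
```

>>> play_rows(targets="0 0 0 0 1;0 0 -0.02 0 1;0 0 -0.06 0 1;0 0 -0.1 0 1;0 0 -0.13 0 1")

```text
time_s: 8.9
position: [0.3435, 0.31, 0.1708]
tool_rot: [[-0.505, 0.863, 0.003], [0.863, 0.505, 0.001], [-0.0, 0.003, -1.0]]
ft_force: [0.4, 0.6, -1.0]
grip_width: 0.0347
```

```bash
python3 to.py .644 -.063 .17 30
```

```text
shift [-0.4737  0.0708  0.0011] turn deg 0.4 rad 0.006 or -3.135 q6 -3.0 q1 27.3 t 8.9 w 0.0347 p [0.3435 0.31   0.1708]
```

>>> play_rows(targets="-0.03 0.004 0 0 1;-0.07 0.01 0 0 1;-0.115 0.017 0 0 1;-0.16 0.024 0 0 1;-0.205 0.031 0 0 1")

```text
time_s: 9.4
position: [0.4746, 0.147, 0.1687]
tool_rot: [[-0.505, 0.863, 0.001], [0.863, 0.505, 0.0], [-0.001, 0.001, -1.0]]
ft_force: [0.8, 0.1, -1.6]
grip_width: 0.0346
```

>>> play_rows(targets="-0.045 0.007 0 0 1;-0.09 0.013 0 0 1;-0.135 0.02 0 0 1;-0.18 0.027 0 0 1;-0.22 0.034 0 0 1")

```text
time_s: 9.9
position: [0.6152, -0.0261, 0.1686]
tool_rot: [[-0.505, 0.863, 0.001], [0.863, 0.505, -0.0], [-0.001, 0.001, -1.0]]
ft_force: [0.2, 0.6, -0.6]
grip_width: 0.0346
```

```bash
python3 to.py .644 -.063 .17 30
```

```text
shift [-0.0464  0.0063 -0.0014] turn deg 0.3 rad 0.005 or -3.136 q6 -43.7 q1 -13.4 t 9.9 w 0.0346 p [ 0.6152 -0.0261  0.1686]
```

Next I'll lower it. The target TCP height is about 0.0391+0.003 = 0.042.

>>> play_rows(targets="-0.03 0.004 0 0 1;-0.045 0.006 0 0 1;-0.045 0.006 0 0 1;-0.045 0.006 0.03 0 1;-0.045 0.006 0.06 0 1")

```text
time_s: 10.4
position: [0.6419, -0.0591, 0.1084]
tool_rot: [[-0.506, 0.863, 0.002], [0.863, 0.506, -0.0], [-0.002, 0.002, -1.0]]
ft_force: [-0.3, -0.7, -1.2]
grip_width: 0.0349
```

>>> play_rows(targets="0 0 0.02 0 1;0 0 0.04 0 1;0 0 0.05 0 1;0 0 0.056 0 1;0 0 0.06 0 1")

```text
time_s: 10.9
position: [0.6423, -0.0596, 0.0483]
tool_rot: [[-0.506, 0.863, 0.001], [0.863, 0.506, -0.0], [-0.001, 0.001, -1.0]]
ft_force: [0.2, -0.7, -1.0]
grip_width: 0.0346
```

>>> play_rows(targets="0 0 0.001 0 1;0 0 0.001 0 1")

```text
time_s: 11.1
position: [0.6424, -0.0599, 0.0475]
tool_rot: [[-0.505, 0.863, 0.001], [0.863, 0.505, -0.0], [-0.001, 0.001, -1.0]]
ft_force: [0.6, 0.0, -1.1]
grip_width: 0.0346
```

```bash
python3 to.py .644 -.063 .042 30;python3 - <<'E'
from rig import eyes
import cv2
cv2.imwrite("pics/e_scene.png",cv2.resize(eyes.get_image("scene")["pixels"][230:380,100:480,::-1],None,fx=2,fy=2))
E
```

```text
shift [-0.0035 -0.0001  0.0055] turn deg 0.3 rad 0.006 or -3.136 q6 -46.2 q1 -15.8 t 11.1 w 0.0346 p [ 0.6424 -0.0599  0.0475]
```

View pics/e_scene.png

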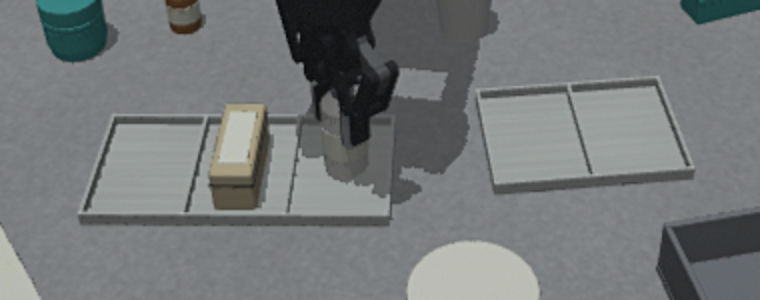

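>>> play_rows(targets="-0.003 0 0.002 0 1;-0.003 0 0.004 0 1;-0.003 0 0.004 0 1")

```text
time_s: 11.45
position: [0.6435, -0.0626, 0.0425]
tool_rot: [[-0.505, 0.863, -0.0], [0.863, 0.505, 0.0], [0.0, -0.0, -1.0]]
ft_force: [0.9, 0.9, -0.1]
grip_width: 0.035
```

>>> play_rows(targets="0 0 0.001 0 1;0 0 0.0015 0 1;0 0 0.0015 0 1")

```text
time_s: 11.75
position: [0.6437, -0.0627, 0.0422]
tool_rot: [[-0.505, 0.863, 0.001], [0.863, 0.505, -0.001], [-0.001, 0.0, -1.0]]
ft_force: [-2.8, -0.1, 4.5]
grip_width: 0.0347
```

>>> play_rows(targets="0 0 0 0 0.3;0 0 0 0 0.3;0 0 0 0 0.3;0 0 -0.02 0 0.2;0 0 -0.05 0 0.2")

```text
time_s: 12.25
position: [0.6428, -0.0623, 0.0901]
tool_rot: [[-0.505, 0.863, -0.004], [0.863, 0.505, 0.001], [0.003, -0.003, -1.0]]
ft_force: [1.7, 0.2, 0.4]
grip_width: 0.0684
```

>>> play_rows(targets="0 0 -0.05 0 0;0 0 -0.1 0 0;0 0 -0.11 0 0;0 0 -0.11 0 0")

```text
time_s: 12.65
position: [0.6442, -0.0626, 0.2032]
tool_rot: [[-0.505, 0.863, 0.004], [0.863, 0.505, -0.001], [-0.003, 0.003, -1.0]]
ft_force: [-0.4, 0.6, -0.4]
grip_width: 0.0854
```

```bash
python3 to.py .347 -.291 .17 90;python3 to.py .347 -.291 .17 0
```

```text
shift [-0.0468 -0.372   0.0323] turn deg -59.7 rad -1.041 or 2.1 q6 -46.4 q1 -16.0 t 12.65 w 0.0854 p [ 0.6442 -0.0626  0.2032]
shift [-0.0468 -0.372   0.0323] turn deg 30.3 rad 0.53 or -2.612 q6 -46.4 q1 -16.0 t 12.65 w 0.0854 p [ 0.6442 -0.0626  0.2032]
```

>>> play_rows(targets="-0.047 -0.372 0.005 1.57 0;-0.047 -0.372 0.005 1.57 0;-0.047 -0.372 0.005 1.57 0;-0.047 -0.372 0.005 1.57 0;-0.047 -0.372 0.005 1.57 0")

```text
time_s: 13.15
position: [0.4431, -0.2151, 0.1959]
tool_rot: [[0.224, 0.975, -0.003], [0.975, -0.224, 0.002], [0.002, -0.003, -1.0]]
ft_force: [0.6, -0.5, 1.4]
grip_width: 0.0857
```

```bash
python3 to.py .347 -.291 .17 -60
```

```text
shift [-0.0956 -0.0765  0.026 ] turn deg 47.0 rad 0.821 or -2.321 q6 -26.7 q1 -39.7 t 13.15 w 0.0857 p [ 0.4431 -0.2151  0.1959]
```

>>> play_rows(targets="-0.094 -0.075 0.026 0.81 0;-0.094 -0.075 0.026 0.81 0;-0.094 -0.075 0.026 0.81 0;-0.094 -0.075 0.026 0.81 0;-0.094 -0.075 0.026 0.81 0")

```text
time_s: 13.65
position: [0.3504, -0.2899, 0.17]
tool_rot: [[0.83, 0.558, -0.002], [0.558, -0.83, 0.004], [-0.0, -0.004, -1.0]]
ft_force: [-0.8, -0.3, 0.6]
grip_width: 0.0851
```

>>> play_rows(targets="0 0 0 0.05 0;0 0 0 0.05 0")

```text
time_s: 13.85
position: [0.3511, -0.2895, 0.1703]
tool_rot: [[0.853, 0.523, -0.002], [0.523, -0.853, 0.003], [-0.0, -0.004, -1.0]]
ft_force: [0.6, 0.3, 0.1]
grip_width: 0.0855
```

```bash
python3 to.py .347 -.291 .026 -60;python3 - <<'E'
from rig import eyes
import cv2
cv2.imwrite("pics/f_wrist.png",eyes.get_image("wrist")["pixels"][...,::-1])
E
```

```text
shift [-0.0042 -0.0003  0.1443] turn deg 1.5 rad 0.026 or -3.115 q6 4.0 q1 -54.5 t 13.85 w 0.0855 p [ 0.3511 -0.2895  0.1703]
```

View pics/f_wrist.png

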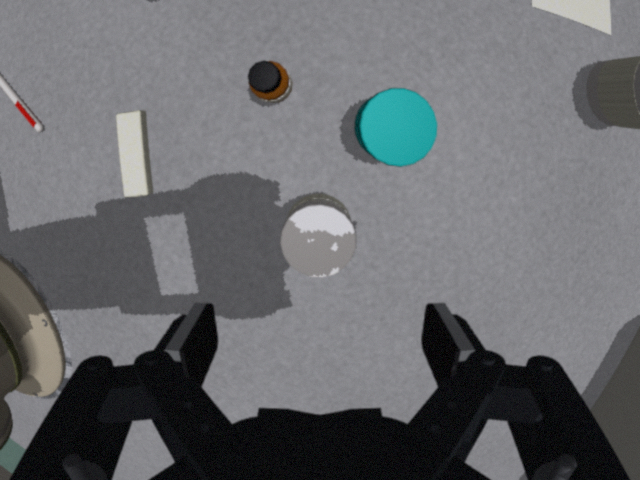

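The white pot (318,240) is centred, and its ray agrees with the −3 to −4 mm shift. I'll descend and grip the lid band.

>>> play_rows(targets="-0.004 0 0.045 0.02 0;-0.004 0 0.09 0.02 0;-0.004 0 0.125 0.02 0;-0.004 0 0.141 0.02 0;-0.004 0 0.145 0.02 0")

```text
time_s: 14.4
position: [0.3475, -0.2911, 0.0248]
tool_rot: [[0.862, 0.507, -0.003], [0.507, -0.862, 0.004], [-0.0, -0.005, -1.0]]
ft_force: [-0.2, 0.4, 0.4]
grip_width: 0.0855
```

>>> play_rows(targets="0 0 0 0 0.5;0 0 0 0 1;0 0 0 0 1;0 0 0 0 1;0 0 0 0 1", force=40)

```text
time_s: 14.9
position: [0.3486, -0.2926, 0.0281]
tool_rot: [[0.862, 0.506, 0.001], [0.506, -0.862, -0.002], [0.0, 0.002, -1.0]]
ft_force: [0.1, 1.0, 6.2]
grip_width: 0.0549
```

>>> play_rows(targets="0 0 0 0 1;0 0 -0.02 0 1;0 0 -0.06 0 1;0 0 -0.1 0 1;0 0 -0.12 0 1")

```text
time_s: 15.4
position: [0.3488, -0.293, 0.1505]
tool_rot: [[0.862, 0.506, 0.003], [0.506, -0.862, -0.004], [0.0, 0.005, -1.0]]
ft_force: [0.5, -1.2, -1.5]
grip_width: 0.0547
```

```bash
python3 to.py .624 -.219 .14 -30
```

```text
shift [0.2747 0.0754 0.0111] turn deg -29.6 rad -0.517 or 2.625 q6 4.6 q1 -55.0 t 15.4 w 0.0547 p [ 0.3488 -0.293   0.1505]
```

>>> play_rows(targets="0.03 0.008 0 -0.05 1;0.075 0.02 0 -0.15 1;0.12 0.033 0 -0.28 1;0.165 0.045 0 -0.4 1;0.21 0.058 0 -0.517 1")

```text
time_s: 15.9
position: [0.5605, -0.2351, 0.1477]
tool_rot: [[0.495, 0.869, 0.001], [0.869, -0.495, -0.001], [-0.0, 0.001, -1.0]]
ft_force: [-0.2, -0.5, 0.2]
grip_width: 0.0548
```

```bash
python3 to.py .624 -.219 .10 -30
```

```text
shift [0.0455 0.0471 0.0477] turn deg 0.3 rad 0.005 or -3.136 q6 -4.2 q1 -33.9 t 15.9 w 0.0548 p [ 0.5605 -0.2351  0.1477]
```

>>> play_rows(targets="0.025 0.026 0.01 0 1;0.04 0.042 0.02 0 1;0.044 0.046 0.03 0 1;0.044 0.046 0.04 0 1;0.044 0.046 0.048 0 1")

```text
time_s: 16.4
position: [0.6195, -0.2213, 0.0983]
tool_rot: [[0.5, 0.866, -0.001], [0.866, -0.5, 0.0], [-0.0, -0.001, -1.0]]
ft_force: [0.2, -0.0, -0.8]
grip_width: 0.0549
```

>>> play_rows(targets="0 0 0.02 0 1;0 0 0.04 0 1;0 0 0.055 0 1;0 0 0.06 0 1;0 0 0.06 0 1")

```text
time_s: 16.9
position: [0.6198, -0.2214, 0.0388]
tool_rot: [[0.501, 0.866, -0.001], [0.866, -0.501, 0.0], [-0.0, -0.001, -1.0]]
ft_force: [-0.6, 0.7, -0.2]
grip_width: 0.0547
```

```bash
python3 to.py .624 -.219 .031 -30
```

```text
shift [0.0041 0.0024 0.0078] turn deg -0.0 rad -0.001 or 3.141 q6 0.1 q1 -29.9 t 16.9 w 0.0547 p [ 0.6198 -0.2214  0.0388]
```

>>> play_rows(targets="0.004 0.002 0.002 0 1;0.004 0.002 0.005 0 1;0.004 0.002 0.006 0 1;0.004 0.002 0.006 0 1")

```text
time_s: 17.3
position: [0.6244, -0.2184, 0.0331]
tool_rot: [[0.5, 0.866, 0.0], [0.866, -0.5, -0.0], [-0.0, 0.0, -1.0]]
ft_force: [0.3, 0.4, -0.5]
grip_width: 0.0547
```

>>> play_rows(targets="0 0 0.001 0 1;0 0 0.002 0 1;0 0 0.002 0 1")

```text
time_s: 17.6
position: [0.6244, -0.2186, 0.0312]
tool_rot: [[0.5, 0.866, 0.0], [0.866, -0.5, -0.0], [-0.0, 0.0, -1.0]]
ft_force: [-0.8, 0.4, 0.1]
grip_width: 0.0551
```

>>> play_rows(targets="0 0 0.001 0 1;0 0 0.001 0 1")

```text
time_s: 17.8
position: [0.6244, -0.2185, 0.0311]
tool_rot: [[0.5, 0.866, 0.001], [0.866, -0.5, -0.0], [-0.0, 0.001, -1.0]]
ft_force: [-2.5, 1.7, 8.2]
grip_width: 0.0546
```

>>> play_rows(targets="0 0 0 0 0.15;0 0 0 0 0.15;0 0 0 0 0.15;0 0 -0.02 0 0.1;0 0 -0.05 0 0.1")

```text
time_s: 18.3
position: [0.6235, -0.2181, 0.0786]
tool_rot: [[0.5, 0.866, -0.004], [0.866, -0.5, 0.002], [0.0, -0.004, -1.0]]
ft_force: [0.2, -1.0, 0.9]
grip_width: 0.0771
```

>>> play_rows(targets="0 0 -0.05 0 0;0 0 -0.1 0 0;0 0 -0.12 0 0;0 0 -0.12 0 0")

```text
time_s: 18.7
position: [0.6253, -0.219, 0.2038]
tool_rot: [[0.5, 0.866, 0.006], [0.866, -0.5, -0.003], [0.0, 0.007, -1.0]]
ft_force: [0.6, 0.6, -0.1]
grip_width: 0.0854
```

```bash
python3 to.py .463 -.0555 .12 0;python3 - <<'E'
from rig import eyes
import cv2
cv2.imwrite("pics/g_scene.png",eyes.get_image("scene")["pixels"][...,::-1])
E
```

```text
shift [ 0.0605 -0.2229  0.0822] turn deg -30.0 rad -0.523 or 2.618 q6 0.5 q1 -29.5 t 18.7 w 0.0854 p [ 0.6253 -0.219   0.2038]
```

View pics/g_scene.png

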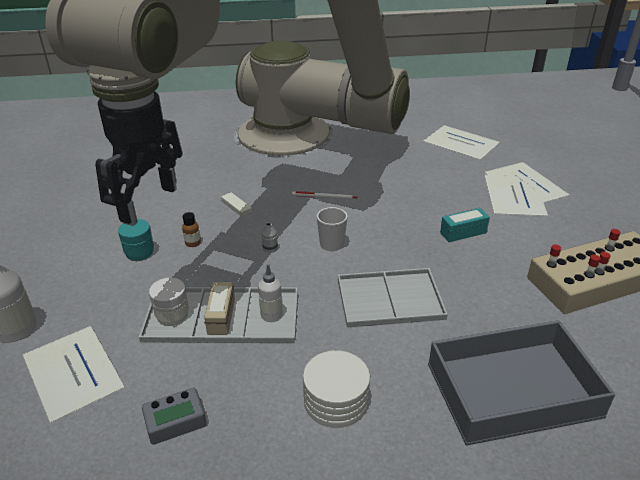

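Scene: pot (170,302), slide box (220,308) and dropper (270,297) each stand in their bay. Next is the steel objective at (269,237).

>>> play_rows(targets="0.06 -0.223 0.06 -0.523 0;0.06 -0.223 0.06 -0.523 0;0.06 -0.223 0.06 -0.523 0;0.06 -0.223 0.06 -0.523 0;0.06 -0.223 0.06 -0.523 0")

```text
time_s: 19.25
position: [0.4578, -0.0529, 0.1377]
tool_rot: [[-0.002, 1.0, -0.005], [1.0, 0.002, 0.002], [0.002, -0.005, -1.0]]
ft_force: [0.2, -0.4, -0.8]
grip_width: 0.0856
```

>>> play_rows(targets="0 0 0 0 0;0 0 0 0 0")

```text
time_s: 19.45
position: [0.4607, -0.0547, 0.1391]
tool_rot: [[-0.0, 1.0, -0.002], [1.0, 0.0, 0.001], [0.001, -0.002, -1.0]]
ft_force: [1.2, -0.7, 1.0]
grip_width: 0.0852
```

```bash
python3 to.py .463 -.0555 .012 0;python3 - <<'E'
from rig import eyes
import cv2
cv2.imwrite("pics/h_wrist.png",eyes.get_image("wrist")["pixels"][...,::-1])
E
```

```text
shift [-0.0009  0.0026  0.1271] turn deg 0.0 rad 0.0 or -3.141 q6 -21.4 q1 -21.4 t 19.45 w 0.0852 p [ 0.4607 -0.0547  0.1391]
```

View pics/h_wrist.png

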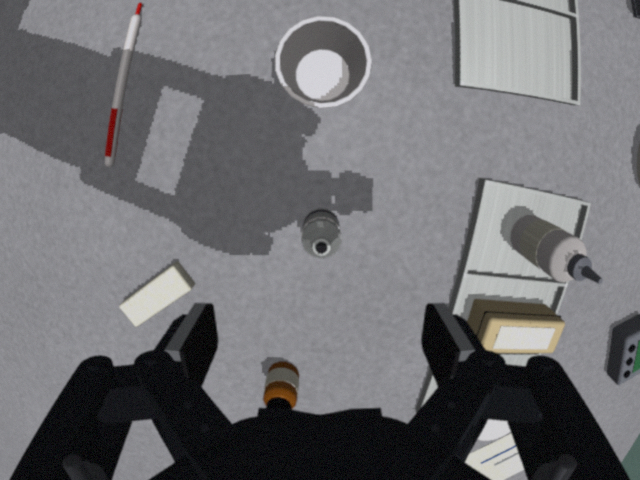

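The objective (321,235) is centred. I'll descend and grip.

>>> play_rows(targets="-0.001 0.002 0.045 0 0;-0.001 0.002 0.085 0 0;-0.001 0.002 0.115 0 0;-0.001 0.002 0.125 0 0;-0.001 0.002 0.127 0 0")

```text
time_s: 20.0
position: [0.4635, -0.0566, 0.0121]
tool_rot: [[0.001, 1.0, -0.002], [1.0, -0.001, 0.001], [0.001, -0.002, -1.0]]
ft_force: [-0.1, 0.3, 0.0]
grip_width: 0.0853
```

>>> play_rows(targets="0 0 0 0 0.5;0 0 0 0 1;0 0 0 0 1;0 0 0 0 1;0 0 0 0 1", force=45)

```text
time_s: 20.5
position: [0.4635, -0.0562, 0.0139]
tool_rot: [[0.0, 1.0, 0.001], [1.0, -0.0, -0.001], [-0.001, 0.001, -1.0]]
ft_force: [-1.5, 0.1, 7.4]
grip_width: 0.0263
```

>>> play_rows(targets="0 0 0 0 1;0 0 0 0 1;0 0 -0.02 0 1;0 0 -0.06 0 1;0 0 -0.1 0 1")

```text
time_s: 21.0
position: [0.4627, -0.0559, 0.1142]
tool_rot: [[0.0, 1.0, -0.001], [1.0, -0.0, 0.001], [0.001, -0.001, -1.0]]
ft_force: [0.6, -0.0, -0.7]
grip_width: 0.0265
```

```bash
python3 to.py .625 .097 .11 0
```

```text
shift [0.1529 0.1623 0.0041] turn deg -0.0 rad -0.0 or 3.141 q6 -21.5 q1 -21.5 t 21.0 w 0.0265 p [ 0.4627 -0.0559  0.1142]
```

>>> play_rows(targets="0.02 0.022 0 0 1;0.05 0.053 0 0 1;0.08 0.085 0 0 1;0.11 0.117 0 0 1;0.14 0.149 0 0 1")

```text
time_s: 21.5
position: [0.6131, 0.0854, 0.1131]
tool_rot: [[0.0, 1.0, -0.0], [1.0, -0.0, -0.0], [-0.0, -0.0, -1.0]]
ft_force: [0.5, -1.3, -2.3]
grip_width: 0.0262
```

>>> play_rows(targets="0.011 0.011 0 0 1;0.011 0.011 0.02 0 1;0.011 0.011 0.05 0 1;0.011 0.011 0.07 0 1;0.011 0.011 0.08 0 1")

```text
time_s: 22.0
position: [0.6222, 0.095, 0.0311]
tool_rot: [[0.0, 1.0, -0.003], [1.0, -0.0, 0.0], [0.0, -0.003, -1.0]]
ft_force: [0.1, 1.1, -0.6]
grip_width: 0.0262
```

```bash
python3 to.py .625 .097 .017 0
```

```text
shift [0.002  0.0028 0.0141] turn deg -0.0 rad -0.0 or 3.141 q6 -2.1 q1 -2.1 t 22.0 w 0.0262 p [0.6222 0.095  0.0311]
```

>>> play_rows(targets="0.002 0.002 0.006 0 1;0.002 0.002 0.01 0 1;0.002 0.002 0.012 0 1;0.002 0.002 0.012 0 1")

```text
time_s: 22.4
position: [0.6255, 0.0968, 0.0215]
tool_rot: [[0.0, 1.0, 0.001], [1.0, -0.0, -0.0], [-0.0, 0.001, -1.0]]
ft_force: [-0.7, -0.2, -1.9]
grip_width: 0.0262
```

>>> play_rows(targets="0 0 0.001 0 1;0 0 0.002 0 1;0 0 0.002 0 1")

```text
time_s: 22.7
position: [0.6253, 0.0968, 0.0191]
tool_rot: [[0.0, 1.0, 0.0], [1.0, -0.0, -0.0], [-0.0, 0.0, -1.0]]
ft_force: [-0.4, -0.2, -1.8]
grip_width: 0.0263
```

>>> play_rows(targets="0 0 0.001 0 1;0 0 0.002 0 1;0 0 0.002 0 1")

```text
time_s: 23.0
position: [0.6253, 0.0969, 0.017]
tool_rot: [[0.0, 1.0, 0.0], [1.0, -0.0, -0.0], [-0.0, 0.0, -1.0]]
ft_force: [-0.0, 0.7, -1.6]
grip_width: 0.0264
```

>>> play_rows(targets="0 0 0.001 0 1;0 0 0.001 0 1")

```text
time_s: 23.2
position: [0.6253, 0.0969, 0.017]
tool_rot: [[0.0, 1.0, 0.001], [1.0, -0.0, -0.0], [-0.0, 0.001, -1.0]]
ft_force: [-2.9, -1.2, 6.6]
grip_width: 0.0263
```

Contact. I'll release and rise.

>>> play_rows(targets="0 0 0 0 0.4;0 0 0 0 0.4;0 0 0 0 0.4;0 0 -0.02 0 0.4;0 0 -0.05 0 0.4")

```text
time_s: 23.7
position: [0.6243, 0.0968, 0.0648]
tool_rot: [[0.0, 1.0, -0.004], [1.0, -0.0, 0.0], [0.0, -0.004, -1.0]]
ft_force: [0.6, -0.5, 0.6]
grip_width: 0.0511
```

>>> play_rows(targets="0 0 -0.05 0 0;0 0 -0.1 0 0;0 0 -0.14 0 0;0 0 -0.14 0 0")

```text
time_s: 24.1
position: [0.6272, 0.0969, 0.2124]
tool_rot: [[0.0, 1.0, 0.012], [1.0, -0.0, -0.0], [-0.0, 0.012, -1.0]]
ft_force: [1.1, 0.1, 0.6]
grip_width: 0.0854
```

```bash
python3 to.py .428 -.199 .14 0
```

```text
shift [-0.2959 -0.1999  0.0702] turn deg -0.0 rad -0.0 or 3.141 q6 -1.9 q1 -1.9 t 24.1 w 0.0854 p [0.6272 0.0969 0.2124]
```

>>> play_rows(targets="-0.296 -0.2 0.06 0 0;-0.296 -0.2 0.06 0 0;-0.296 -0.2 0.06 0 0;-0.296 -0.2 0.06 0 0;-0.296 -0.2 0.06 0 0")

```text
time_s: 24.6
position: [0.4856, -0.1085, 0.1637]
tool_rot: [[-0.0, 1.0, -0.001], [1.0, 0.0, 0.0], [0.0, -0.001, -1.0]]
ft_force: [1.2, -1.0, 0.2]
grip_width: 0.0854
```

>>> play_rows(targets="0 0 0 0 0")

```text
time_s: 24.7
position: [0.4841, -0.1108, 0.1631]
tool_rot: [[0.006, 1.0, -0.003], [1.0, -0.006, 0.001], [0.001, -0.003, -1.0]]
ft_force: [0.2, 0.2, 0.4]
grip_width: 0.0854
```

```bash
python3 to.py .428 -.199 .14 0
```

```text
shift [-0.0885 -0.0555  0.0233] turn deg -0.3 rad -0.006 or 3.136 q6 -26.2 q1 -26.5 t 24.7 w 0.0854 p [ 0.4841 -0.1108  0.1631]
```

>>> play_rows(targets="-0.088 -0.055 0.023 0 0;-0.088 -0.055 0.023 0 0;-0.088 -0.055 0.023 0 0;-0.088 -0.055 0.023 0 0")

```text
time_s: 25.1
position: [0.4317, -0.1959, 0.1411]
tool_rot: [[0.003, 1.0, -0.001], [1.0, -0.003, 0.001], [0.001, -0.001, -1.0]]
ft_force: [-0.7, 0.7, 0.3]
grip_width: 0.0851
```

```bash
python3 to.py .428 -.199 .014 0;python3 - <<'E'
from rig import eyes
import cv2
cv2.imwrite("pics/i_wrist.png",eyes.get_image("wrist")["pixels"][...,::-1])
E
```

```text
shift [-0.0033 -0.0036  0.1271] turn deg -0.2 rad -0.003 or 3.139 q6 -38.6 q1 -38.8 t 25.1 w 0.0851 p [ 0.4317 -0.1959  0.1411]
```

View pics/i_wrist.png

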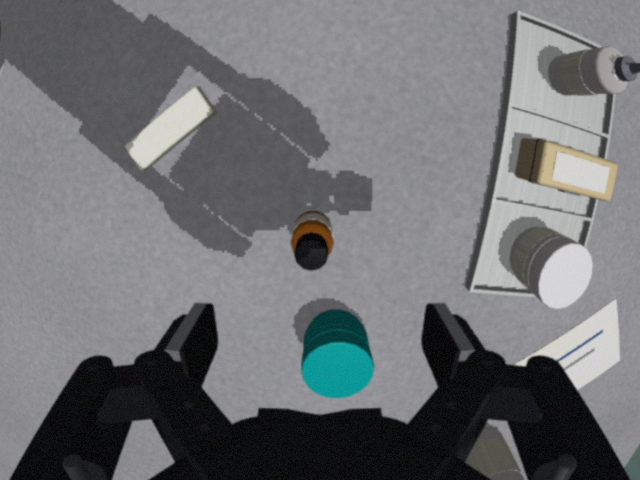

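The oil bottle is at (312,240), about 4 mm to the −y side in the tool frame, which agrees with the computed shift. I'll descend and grip.

>>> play_rows(targets="-0.003 -0.003 0.045 0 0;-0.003 -0.003 0.085 0 0;-0.003 -0.003 0.115 0 0;-0.003 -0.003 0.125 0 0;-0.003 -0.003 0.127 0 0")

```text
time_s: 25.65
position: [0.4296, -0.1974, 0.0142]
tool_rot: [[-0.001, 1.0, -0.001], [1.0, 0.001, 0.001], [0.001, -0.001, -1.0]]
ft_force: [0.6, -0.3, 0.8]
grip_width: 0.0854
```

>>> play_rows(targets="0 0 0 0 0.5;0 0 0 0 1;0 0 0 0 1;0 0 0 0 1;0 0 0 0 1", force=40)

```text
time_s: 26.15
position: [0.4294, -0.1986, 0.0156]
tool_rot: [[0.0, 1.0, 0.001], [1.0, -0.0, -0.001], [-0.001, 0.001, -1.0]]
ft_force: [-1.4, 1.7, 7.1]
grip_width: 0.0284
```

>>> play_rows(targets="0 0 0 0 1;0 0 0 0 1;0 0 -0.02 0 1;0 0 -0.06 0 1;0 0 -0.1 0 1")

```text
time_s: 26.65
position: [0.4287, -0.1981, 0.1159]
tool_rot: [[0.001, 1.0, -0.001], [1.0, -0.001, 0.001], [0.001, -0.001, -1.0]]
ft_force: [0.0, -0.9, -0.6]
grip_width: 0.0286
```

>>> play_rows(targets="0 0 -0.03 0 1;0 0 -0.06 0 1;0 0 -0.06 0 1")

```text
time_s: 26.95
position: [0.4303, -0.1992, 0.1784]
tool_rot: [[0.0, 1.0, 0.006], [1.0, -0.0, -0.005], [-0.005, 0.006, -1.0]]
ft_force: [0.0, 0.3, -0.5]
grip_width: 0.0287
```

```bash
python3 to.py .625 .176 .17 0
```

```text
shift [0.3754 0.1945 0.0078] turn deg -0.0 rad -0.0 or 3.141 q6 -39.2 q1 -39.2 t 26.95 w 0.0287 p [ 0.4303 -0.1992  0.1784]
```

>>> play_rows(targets="0.027 0.014 0 0 1;0.065 0.034 0 0 1;0.105 0.054 0 0 1;0.145 0.075 0 0 1;0.185 0.096 0 0 1")

```text
time_s: 27.45
position: [0.5254, -0.0116, 0.1741]
tool_rot: [[0.001, 1.0, -0.001], [1.0, -0.001, 0.0], [0.0, -0.001, -1.0]]
ft_force: [-0.1, -0.7, -0.2]
grip_width: 0.0287
```

>>> play_rows(targets="0.04 0.021 0 0 1;0.08 0.042 0 0 1;0.12 0.062 0 0 1;0.155 0.08 0 0 1;0.175 0.091 0 0 1")

```text
time_s: 27.95
position: [0.6165, 0.1643, 0.1735]
tool_rot: [[-0.002, 1.0, -0.001], [1.0, 0.002, 0.0], [0.0, -0.001, -1.0]]
ft_force: [-0.7, -1.1, -0.2]
grip_width: 0.0285
```

>>> play_rows(targets="0 0 0 0 1;0 0 0 0 1")

```text
time_s: 28.15
position: [0.6158, 0.1615, 0.1737]
tool_rot: [[-0.0, 1.0, -0.002], [1.0, 0.0, -0.0], [-0.0, -0.002, -1.0]]
ft_force: [0.2, -0.4, 0.2]
grip_width: 0.0286
```

```bash
python3 to.py .625 .176 .03 0
```

```text
shift [0.0146 0.0094 0.1437] turn deg 0.0 rad 0.0 or -3.141 q6 4.1 q1 4.1 t 28.15 w 0.0286 p [0.6158 0.1615 0.1737]
```

>>> play_rows(targets="0.014 0.009 0.02 0 1;0.014 0.009 0.06 0 1;0.014 0.009 0.1 0 1;0.014 0.009 0.13 0 1;0.014 0.009 0.143 0 1")

```text
time_s: 28.65
position: [0.6235, 0.1741, 0.0287]
tool_rot: [[0.002, 1.0, -0.005], [1.0, -0.002, -0.001], [-0.001, -0.005, -1.0]]
ft_force: [-0.3, 0.8, -0.8]
grip_width: 0.0285
```

>>> play_rows(targets="0 0 0.004 0 1;0 0 0.007 0 1;0 0 0.008 0 1;0 0 0.008 0 1")

```text
time_s: 29.05
position: [0.6258, 0.1756, 0.0248]
tool_rot: [[0.0, 1.0, 0.002], [1.0, -0.0, 0.0], [0.0, 0.002, -1.0]]
ft_force: [0.6, 0.5, -0.3]
grip_width: 0.0285
```

>>> play_rows(targets="0 0 0.001 0 1;0 0 0.002 0 1;0 0 0.002 0 1")

```text
time_s: 29.35
position: [0.6252, 0.1756, 0.0217]
tool_rot: [[0.0, 1.0, 0.0], [1.0, -0.0, -0.0], [-0.0, 0.0, -1.0]]
ft_force: [-0.5, -0.2, -0.4]
grip_width: 0.0287
```

Expected contact is at about 0.0186.

>>> play_rows(targets="0 0 0.001 0 1;0 0 0.002 0 1;0 0 0.002 0 1;0 0 0.002 0 1")

```text
time_s: 29.75
position: [0.6252, 0.1756, 0.0195]
tool_rot: [[0.0, 1.0, -0.0], [1.0, -0.0, -0.0], [-0.0, -0.0, -1.0]]
ft_force: [-0.1, 0.6, -0.3]
grip_width: 0.0281
```

>>> play_rows(targets="0 0 0.001 0 1;0 0 0.0015 0 1;0 0 0.0015 0 1")

```text
time_s: 30.05
position: [0.6254, 0.1756, 0.0186]
tool_rot: [[0.0, 1.0, 0.001], [1.0, -0.0, 0.0], [0.0, 0.001, -1.0]]
ft_force: [-1.1, 0.1, 4.7]
grip_width: 0.0283
```

>>> play_rows(targets="0 0 0 0 0.4;0 0 0 0 0.4;0 0 0 0 0.4;0 0 -0.02 0 0.4;0 0 -0.05 0 0.4")

```text
time_s: 30.55
position: [0.6242, 0.1754, 0.0668]
tool_rot: [[0.001, 1.0, -0.004], [1.0, -0.001, -0.0], [-0.0, -0.004, -1.0]]
ft_force: [-0.2, 1.1, -0.3]
grip_width: 0.0515
```

>>> play_rows(targets="0 0 -0.05 0 0;0 0 -0.1 0 0;0 0 -0.14 0 0;0 0 -0.14 0 0")

```text
time_s: 30.95
position: [0.6271, 0.1758, 0.2146]
tool_rot: [[0.0, 1.0, 0.012], [1.0, -0.0, 0.001], [0.001, 0.012, -1.0]]
ft_force: [-1.0, -0.8, 0.2]
grip_width: 0.0855
```

>>> play_rows(targets="0.05 -0.05 0 0 0;0.1 -0.1 0 0 0;0.15 -0.15 0 0 0;0.17 -0.18 0 0 0;0.17 -0.2 0 0 0")

```text
time_s: 31.45
position: [0.4361, 0.34, 0.2071]
tool_rot: [[0.0, 1.0, -0.001], [1.0, -0.0, -0.0], [-0.0, -0.001, -1.0]]
ft_force: [0.7, 0.4, 0.4]
grip_width: 0.0855
```

Run:
```python
from rig import eyes,status
from h import *
print(np.round(status.observe()["position"],3))
for n in("top","scene"):
    im=eyes.get_image(n);cv2.imwrite(f"pics/j_{n}.png",im["pixels"][...,::-1])
    P=cloud(im);m=(im["range_z"]>0)&(P[...,2]>0.02)&(P[...,2]<.13)&(P[...,0]>.38)&(P[...,0]<.72)&(abs(P[...,1])<.35)
    k,l,st,c=cv2.connectedComponentsWithStats(m.astype(np.uint8),connectivity=4)
    for t,o,y in(("tray3",(.6335,-.141),82.7),("tray2",(.6245,.1365),89.6)):
        yd=np.array([np.cos(np.radians(y)),np.sin(np.radians(y))]);xd=np.array([yd[1],-yd[0]])
        for i in range(1,k):
            if st[i,4]<60: continue
            q=P[l==i];zt=np.percentile(q[:,2],98);c0=q[:,:2]-o
            tx,ty=c0@xd*1000,c0@yd*1000
            if abs(np.median(tx))<60 and abs(np.median(ty))<120: print(n,t,"x",tx.min().round(),tx.max().round(),"y",ty.min().round(),ty.max().round(),"z",zt.round(3))
    for i in range(1,k):
        q=P[l==i]
        if st[i,4]>60 and q[:,0].mean()<.5: print(n,"bench",q.mean(0).round(3))
```

```text
[0.436 0.34  0.207]
top tray3 x -22.0 16.0 y 62.0 98.0 z 0.1
top tray3 x -41.0 44.0 y -20.0 16.0 z 0.045
top tray3 x -29.0 27.0 y -108.0 -53.0 z 0.063
top tray2 x -15.0 11.0 y 22.0 52.0 z 0.068
top tray2 x -14.0 14.0 y -53.0 -26.0 z 0.059
top bench [0.459 0.308 0.037]
top bench [0.468 0.063 0.05 ]
top bench [ 0.443 -0.292  0.053]
scene tray3 x -14.0 20.0 y 62.0 98.0 z 0.1
scene tray3 x -28.0 31.0 y -108.0 -53.0 z 0.063
scene tray3 x -37.0 48.0 y -20.0 17.0 z 0.045
scene tray2 x -9.0 18.0 y 23.0 52.0 z 0.068
scene tray2 x -5.0 19.0 y -53.0 -26.0 z 0.059
scene bench [0.467 0.059 0.048]
scene bench [0.469 0.307 0.035]
scene bench [ 0.458 -0.293  0.048]
```

View pics/j_scene.png

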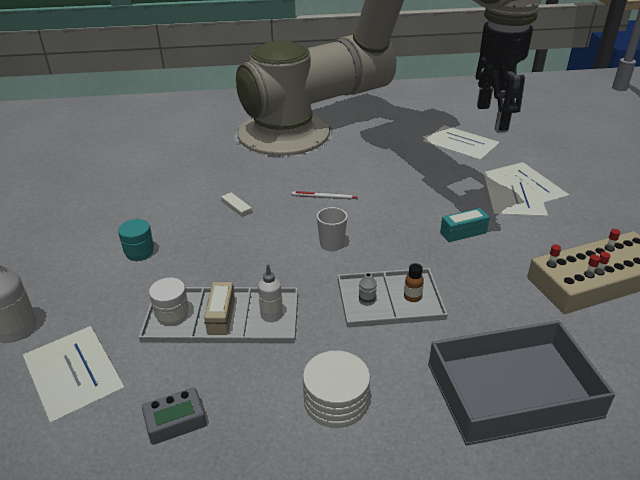

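View pics/j_top.png

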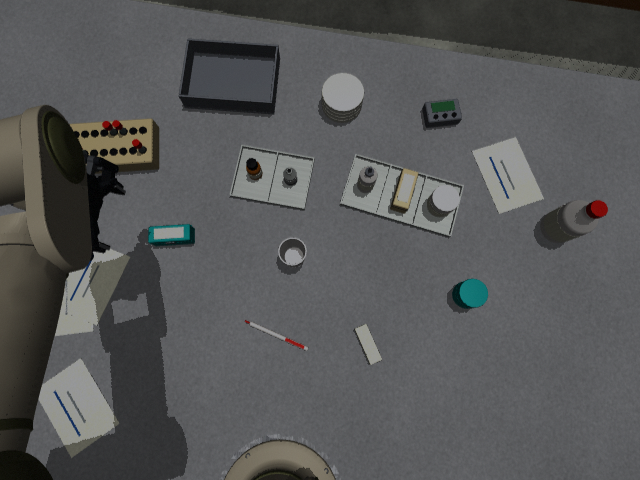

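Both views show all five items upright in their bays. Their tops are about 3 mm above their bench heights, so they sit on the floors. The beaker and both turquoise look-alikes haven't moved. I'll hand the job in.

```bash
python3 -c "
from rig import env;print(env.close_job())"
```

```text
the job is handed in; nothing more can be done
None
```

Both kits are made up and the job was handed in at about 31.6 s of the 128 s allowed. The hand-in gives no verdict.

- **Long tray:** the slide box lies crosswise in the middle bay, the dropper stands in the +y end bay and the lidded white pot in the −y end bay.
- **Short tray:** the objective is in the −y bay and the amber oil bottle in the +y bay.
- **Order:** I placed them as slide box, dropper, pot, objective, then oil.

**Last checks:**
- Depth and pictures from the top and scene cameras show all five upright and inside their bays. Tops read about 3 mm above their bench readings (e.g. box 45 mm, pot 63 mm), as expected on the bay floors.
- The gripper was empty and clear of everything. The beaker and both turquoise look-alikes stand where they were.
- The two cameras disagree by about 3–8 mm along x in these readings. That exceeds the stated 2 mm calibration, but is well inside the bay clearances.
- No check failed. The largest force reading at the end of any move was about 9 N.

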